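# Lift the hot hotpot lid with the lid lifter

### The arm

A 7-joint arm with a two-finger parallel gripper is mounted at the origin on the work surface. World frame = base frame: x ahead of the robot, y to its left, z up, the work surface at z = 0. Lengths are in m, angles in rad, forces in N, time in s.
With the tool pointing down it reaches from about 0.425 to 0.875 m from the base axis. Payload 4.7 kg.
Tool frame: the origin (TCP) lies at the very end of the fingers, on their centre line; the grasp point (between the pads) lies 19 mm behind it (ctrl.hold_point_z is the distance from the TCP to the grasp point, in m); z points along the fingers, y is the direction in which the jaws open and shut (so a half turn about z gives the same grasp; the last joint's range is limited). The gripper opens to 87 mm and grips with 3 to 60 N. Pads are 19 mm wide; open, the fingers measure 117 mm over their backs; the gripper's body (75 mm by 190 mm) begins 51 mm behind the grasp point.
Start: joints at [1.313, 0.321, -0.07, 1.45, 0.023, 1.371, -0.057], TCP at [0.174, -0.626, 0.187] pointing down, gripper open.
Joint ranges: [-2.86, 2.86], [-0.3, 2.09], [-1.38, 1.24], [0.06, 2.45], [-1.56, 4.7], [0.09, 2.05], [-2.69, 2.69]. Speed limits (rad/s): [2.57, 2.57, 3.14, 3.14, 3.14, 3.14, 3.14].

### API

Orientations are given as a rotation vector (axis times angle).
In Python, from workcell import ctrl, eoat, optics, order, telemetry gives the robot as it stands. Calls block until the motion is done:
- ctrl.move_to(position, orientation): joint-space move of the TCP to a pose.
- ctrl.move_linear(position, rotation=None, rate=0.15): straight line of the TCP; rotation=None keeps the orientation; rate is the mean speed in m/s.
- ctrl.movej(angles): joint-space move.
- eoat.set_gripper(opening, grasp_force=None): finger opening in m; grasp_force is the grip in N (None keeps the last); returns when the fingers have stopped.
- ctrl.wait(seconds).
- ctrl.ik(position, orientation): joint angles nearest the present ones, or None.
- optics.read_camera(name): name is "scene" or "side" or "wrist"; returns a dict with "frame" (480x640x3 uint8, red, green, blue), "K" (3x3 intrinsics, pixels), "xyz" and "attitude" of the camera in the world; the wrist camera has in their place "T_tool_cam" (4x4, takes a point from camera to tool coordinates, whose origin is the TCP and whose axes are the flange's). Camera axes: x right, y down, z forward; pixel columns grow to the right and rows downward; lengths in m; the calibration is good to about 2 mm. A picture is of the moment at which its call begins: read the wrist's pose just before it. There is no depth.
A pose or a line that the arm cannot do raises ctrl.PlanningError and nothing moves.
- order.hand_in(): hands the job in, once; it reports no verdict.
Trained networks look in the newest picture that a camera, given by its name, has taken for a name from the list of things; names that differ only in an ending like _2 or _b are one class to them, and where a whole thing is asked for, a point or a joint stands for the part that bears it (a point fixed in the world has none). Each returns a list of dicts, best first, with "conf" (0 to 1); they miss things now and then, are a little off and sometimes report something else, mostly with a low value. They report only what shows in the picture. A call takes as long as a camera call. They do not tell look-alikes from the thing itself.
- optics.boxes_of(query, camera): "extent" ([left, top, right, bottom] in pixels, round what is visible of it).
Readings, each from a call of its own:
- telemetry.current_time_s(): time.
- telemetry.current_q(): joint angles.
- telemetry.current_joint_vel(): joint speeds.
- telemetry.current_tau(): joint torques, N m.
- telemetry.current_tool_pos(): TCP position.
- telemetry.current_tool_rot(): TCP orientation.
- telemetry.current_wrist_force(): force on the tool from outside, world axes, zero at the start.
- telemetry.current_moment(): the same for the moment, N m.
- telemetry.current_grip_width(): finger opening in m.
Only numpy, scipy, OpenCV 4.12 (cv2) and the standard library are available. Lean on these libraries where they do the work, as an engineer would, in place of code of your own. Each camera call takes 0.05 s, during which the arm holds its last target. There are 200 camera calls.

### The job

The lid on the table hotpot is hot: first stand the lid lifter, which lies on its side on the white tray, upright on its foot on that tray and let go of it. Then take it from above by its wooden handle, hook its foot under the lid's loop, lift the lid clear of the pot keeping it level, and set it down gently in the middle of the round wooden trivet. Unhook the lifter and leave it standing upright on the white tray, never touching the lid or pot with the hand and leaving the tableware alone.

Things in the scene. Friction and masses are not known exactly. Their poses are not given: they have to be found in the camera images.
- lifter: Lid lifter: a C of 36 mm wide steel strip with a dark wooden handle, 138 mm tall upright, 0.28 kg. Origin: underside of its foot, below the seat. x: from the back leg to the open side; y: across the strip (-18 to 18 mm); z: from foot up to handle. It stands stably on its foot. It starts lying on its side on the tray, y axis up, handle end (its z axis) roughly to the robot's right, open side away from the robot.
- lifter_grip (a point): Middle of the lifter's wooden handle, 128 mm above the foot's underside, straight above the seat; axes as the lifter. In the lifter's frame the handle spans x -45 to +50, z 118 to 138 mm.
- lifter_leg (a point): Point on the lifter's back leg, 43 mm above the foot's underside, at x -40 mm in its frame; axes as the lifter. The leg is 10 mm thick in x (-45 to -35) and spans z 8 to 118 mm; its centre of mass lies at this height, so it can be pinched here from above while the lifter lies on its side.
- lifter_seat (a point): Top of the lifter's foot where the loop bar sits, at x 0, z 8 mm in its frame; axes as the lifter. The foot spans x -45 to +23, z 0 to 8; an upturned lip at its tip (x 15 to 23) rises to z 16, a low ridge (x -20 to -15) to z 13; the bar sits on the flat between them.
- lid: Round steel lid, 204 mm across, about 0.35 to 0.55 kg, loose on the pot. Origin: centre of the underside of its plug, z up. Plug 160 mm across, 8 mm deep, sits in the pot with 12 mm play; above it the flange, 8 mm thick, rests on the pot rim; low dome up to z 28 mm. On the trivet it rests on the plug.
- lid_loop (a point): Centre of the lid's loop handle's straight top bar, 78 mm above the lid's origin. The loop is an arch of 10 mm round bar in the lid's y-z plane: top bar along y from -33 to +33 mm, legs at y -45 and +45; 45 mm free between dome and bar, 80 mm between the legs.
- pot: Fixed black shallow hotpot on a round steel table grill (300 mm across, 12 mm high, a low control panel on its robot side). Origin on the table under its centre. Pot 200 mm across at the rim, rim 72 mm above the table, two short grips at +y and -y just under the rim.
- trivet: Fixed round wooden trivet, 230 mm across, 18 mm thick, flat top. Origin: centre of its underside on the table.
- tray: Fixed flat white tray, 240 mm (x) by 220 mm (y), 8 mm thick, no rim. Origin: centre of its underside on the table.
- cup: White cup, 72 mm across, 80 mm tall, bystander; origin under its centre.
- bowl: White bowl, 90 mm across, 40 mm tall, bystander; origin under its centre.
- sauce_dish: White two-part sauce dish, 80 by 130 by 25 mm, bystander; origin under its centre.
Things that resemble listed ones, but are neither listed nor needed, are in the scene too. Several things have the shape of the lifter; the one meant has the colours described above.

How it is judged:
On the way, in this order (a step that is already met when the one before it is completed fails the run):
1. the lifter stands upright on its foot on the tray, let go (angle between lifter's own z axis and vertical below 0.12 rad and horizontal distance between lifter and tray below 0.13 m and z of lifter in the frame of tray below 0.014 m and contact force between lifter and tray above 0.5 N and contact force between the fingers and lifter below 0.2 N and linear speed of lifter below 0.03 m/s), for 0.2 s.
2. the lid hangs level on the lifter, clear of the pot, the lifter held by its wooden handle (z of lid in the frame of pot above 0.085 m and contact force between lifter and lid above 1.5 N and angle between lid's own z axis and vertical below 0.25 rad and contact force between lid and pot below 0.1 N and distance between the grasp point and lifter_grip below 0.04 m and contact force between the fingers and lifter above 1 N), for 0.2 s.
3. the lid rests flat in the middle of the trivet (horizontal distance between lid and trivet below 0.03 m and z of lid in the frame of trivet below 0.022 m and angle between lid's own z axis and vertical below 0.06 rad and contact force between lid and trivet above 1.5 N and linear speed of lid below 0.03 m/s), for 0.2 s.
At the end, for the whole second after the job is handed in: The lid rests flat and still on the trivet, its centre within 30 mm of the trivet's centre; the lifter stands upright (within 7 degrees), still and let go, on its foot on the tray, its origin within 130 mm of the tray's centre (all of step 1 and all of step 3 and contact force between lifter and lid below 0.1 N); the robot touches nothing.
It fails at once if the lid tips more than 25 degrees (angle between lid's own z axis and vertical above 0.44 rad).
It fails at once if the robot touches the hot lid or pot (contact force between any of the fingers, the arm and lid above 0.5 N or contact force between any of the fingers, the arm and pot above 0.5 N).
It fails at once if the lid drops or is slammed onto the trivet (faster than 0.45 m/s just above it) (horizontal distance between lid and trivet below 0.12 m and z of lid in the frame of trivet below 0.05 m and linear speed of lid above 0.45 m/s).
It fails at once if the cup, bowl or sauce dish is pushed more than 30 mm (distance of any of cup, bowl, sauce_dish from where it was at the start of the episode above 0.03 m).
It also fails if it takes over 72 s, if anything falls off the work surface, if the arm or the gripper's body presses on something with over 40 N, if the wrist force passes 120 N, or if a joint passes its speed limit or range.

## Working session

There is one attempt and no reset: what is moved stays moved. The work goes in short steps, each a Python script; the robot and the scene stay as the last script left them, time stands still between calls to the robot, and variables do not carry over. Pictures are saved under pics/ and viewed, about 8 in all and at most 12, crops included, and the job is handed in when it is done.

```bash
mkdir -p pics; ls
python3 - <<'E'
from workcell import ctrl, eoat, optics, order, telemetry
import cv2, numpy as np
for c in ["scene","side"]:
    r=optics.read_camera(c); np.savez(f"{c}0.npz",**{k:np.array(v) for k,v in r.items()})
    cv2.imwrite(f"pics/{c}0.png",r["frame"][:,:,::-1])
    print(c,np.round(r["K"],1).tolist(),np.round(r["xyz"],3),np.round(r["attitude"],3))
    for n in ["lifter","lid","lid_loop","pot","trivet","tray","cup","bowl","sauce_dish"]:
        print(n,[(np.round(d["extent"]).astype(int).tolist(),round(d["conf"],2)) for d in optics.boxes_of(n,c)[:4]])
print(telemetry.current_time_s(),telemetry.current_tool_rot(),ctrl.hold_point_z)
E
```

```text
pics
scene [[473.8, 0.0, 314.2], [0.0, 473.8, 242.8], [0.0, 0.0, 1.0]] [ 1.375 -0.523  0.802] [-1.962 -1.092  0.594]
lifter [([89, 264, 134, 310], 0.86), ([159, 248, 217, 285], 0.7), ([162, 308, 232, 377], 0.66), ([369, 316, 408, 352], 0.45)]
lid [([285, 236, 364, 289], 0.72)]
lid_loop [([288, 234, 366, 285], 0.98)]
pot [([271, 238, 385, 324], 0.75)]
trivet [([394, 213, 471, 266], 0.88)]
tray [([141, 289, 272, 394], 0.55)]
cup [([434, 254, 466, 295], 0.66)]
bowl [([366, 319, 409, 353], 0.57)]
sauce_dish [([247, 331, 320, 390], 0.61)]
side [[599.1, 0.0, 330.5], [0.0, 599.1, 246.4], [0.0, 0.0, 1.0]] [0.247 1.442 1.145] [-0.244  2.691 -1.398]
lifter [([389, 212, 434, 238], 0.94), ([401, 185, 445, 215], 0.7), ([321, 192, 348, 222], 0.58), ([276, 216, 298, 241], 0.45)]
lid [([291, 229, 358, 278], 0.86)]
lid_loop [([319, 194, 347, 223], 0.65), ([289, 230, 356, 274], 0.6)]
pot [([277, 255, 394, 307], 0.77)]
trivet [([252, 322, 339, 390], 0.9)]
tray [([300, 199, 375, 235], 0.58)]
cup [([230, 294, 256, 327], 0.79), ([277, 216, 299, 243], 0.53)]
bowl [([231, 247, 259, 268], 0.95)]
sauce_dish [([276, 215, 297, 243], 0.68)]
1.0 [ 3.11252585e+00  4.25668247e-01 -2.80874185e-05] 0.0187
```

View pics/scene0.png

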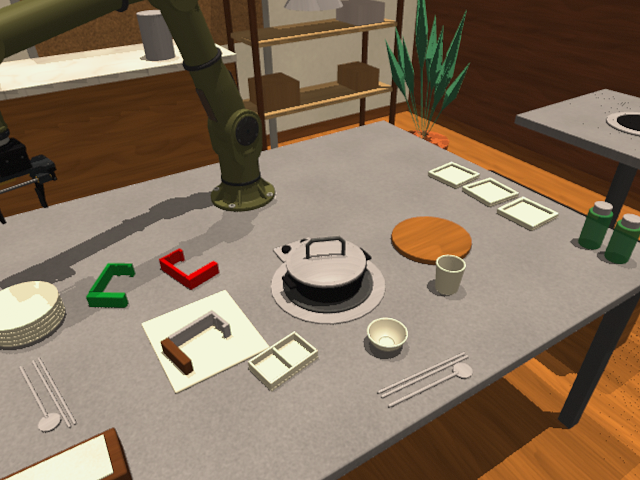

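View pics/side0.png

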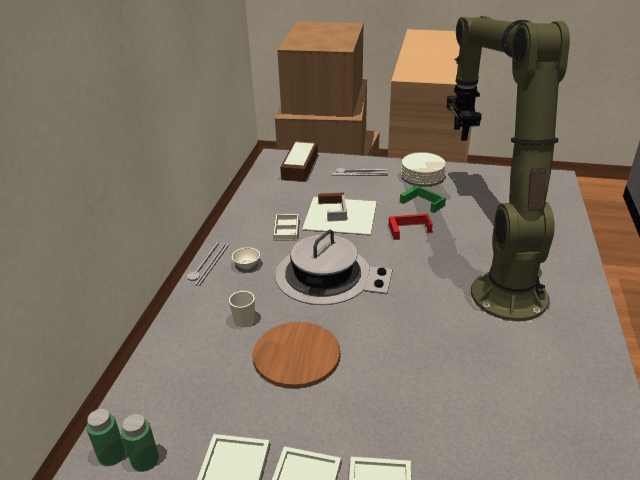

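Scene view: the wooden-handled lifter lies on the tray (handle at about (178,352), leg and foot toward (225,320)). The lid's loop is at (325,247), the trivet at (432,240), and there are red and green decoys near (190,268) and (110,285). The side view agrees: lifter (337,205), loop (323,245), trivet (296,353).

```bash
cat > h.py <<'E'
import numpy as np, cv2
from scipy.spatial.transform import Rotation as R
def plane(K,p,Rm,uv,z):
    uv=np.atleast_2d(uv).astype(float)
    d=np.c_[(uv[:,0]-K[0,2])/K[0,0],(uv[:,1]-K[1,2])/K[1,1],np.ones(len(uv))]@Rm.T
    return (p+d*((z-p[2])/d[:,2])[:,None])[:,:2]
def load(c):
    r=np.load(f"{c}.npz"); return r["K"],r["xyz"],R.from_rotvec(r["attitude"]).as_matrix(),r["frame"]
def down(psi):  # tool y = (sin psi,-cos psi)
    return np.pi*np.array([np.cos(psi/2),np.sin(psi/2),0])
def wrist(name):
    from workcell import optics,telemetry
    p=np.array(telemetry.current_tool_pos());q=R.from_rotvec(telemetry.current_tool_rot()).as_matrix()
    r=optics.read_camera("wrist");T=np.array(r["T_tool_cam"])
    cv2.imwrite(f"pics/{name}.png",r["frame"][:,:,::-1])
    Rm=q@T[:3,:3];c=p+q@T[:3,3];np.savez(f"{name}.npz",K=r["K"],xyz=c,attitude=R.from_matrix(Rm).as_rotvec(),frame=r["frame"])
    return np.array(r["K"]),c,Rm,r["frame"]
E
python3 - <<'E'
from h import *
from workcell import optics
K,p,Rm,f=load("scene0")
def P(n,uv,z): print(n,np.round(plane(K,p,Rm,uv,z),3).tolist())
P("tray",[(141,331),(222,291),(269,345),(178,388)],.008)
P("leg/handle",[(165,343),(190,368),(212,313),(228,322)],.044)
P("trivet",[(391,238),(471,238),(432,216),(432,262)],.018)
P("pot",[(285,265),(368,265)],.080); P("bar",[(308,240),(343,238)],.147)
P("red",[(162,262),(218,270)],.04);P("dish",[(250,372),(318,345)],.02);P("cup",[(450,290)],0);P("bowl",[(387,350)],0)
K,p,Rm,f=load("side0"); print("side")
P("tray",[(316,198),(377,202),(372,233),(303,227)],.008)
P("trivet",[(253,352),(340,352),(296,323),(296,382)],.018)
P("bar",[(316,238),(331,232)],.147);P("lifter",[(319,195),(343,195),(347,218),(328,218)],.044)
P("red",[(390,220),(432,220)],.04)
print(np.round(np.array(optics.read_camera("wrist")["T_tool_cam"]),3).tolist(),np.array(optics.read_camera("wrist")["K"]).tolist())
E
```

```text
tray [[0.484, -0.474], [0.452, -0.259], [0.683, -0.241], [0.688, -0.452]]
leg/handle [[0.588, -0.441], [0.684, -0.418], [0.555, -0.321], [0.602, -0.301]]
trivet [[0.509, 0.245], [0.634, 0.438], [0.483, 0.428], [0.659, 0.265]]
pot [[0.528, -0.112], [0.64, 0.062]]
bar [[0.549, -0.056], [0.588, 0.021]]
red [[0.291, -0.361], [0.405, -0.247]]
dish [[0.739, -0.312], [0.751, -0.153]]
cup [[0.756, 0.24]]
bowl [[0.83, -0.022]]
side
tray [[0.679, -0.451], [0.45, -0.459], [0.441, -0.252], [0.682, -0.249]]
trivet [[0.674, 0.373], [0.449, 0.334], [0.588, 0.244], [0.538, 0.454]]
bar [[0.577, 0.009], [0.54, -0.03]]
lifter [[0.659, -0.414], [0.572, -0.428], [0.532, -0.276], [0.596, -0.265]]
red [[0.386, -0.294], [0.245, -0.317]]
[[0.001, -0.965, -0.261, 0.071], [1.0, 0.001, -0.0, -0.001], [0.0, -0.261, 0.965, -0.198], [0.0, 0.0, 0.0, 1.0]] [[421.88403471039106, 0.0, 322.27799213353467], [0.0, 421.88403471039106, 243.41137732499783], [0.0, 0.0, 1.0]]
```

Run:
```python
from h import *
from workcell import ctrl, eoat, optics, order, telemetry
ctrl.move_to([0.54,-0.34,0.30],down(0.0))
wrist("w1"); print(np.round(telemetry.current_q(),2),telemetry.current_time_s())
```

```text
[ 0.77  0.29 -0.33  1.28  0.09  1.59 -1.11] 2.8917
```

View pics/w1.png

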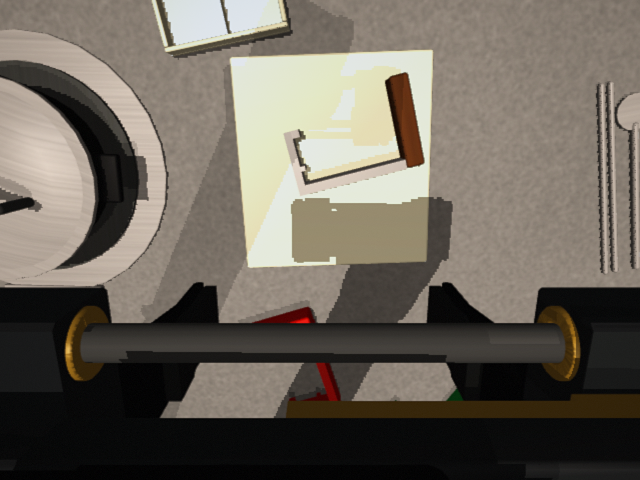

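The wrist view shows the handle's upper face with corners (387,80), (406,73), (423,164), (404,167). The foot's outer edge runs from (303,195) to (284,131), and the leg lies along the bottom, from (303,195) to (404,167).

Run:
```python
from h import *
from workcell import ctrl
K,p,Rm,f=load("w1")
w=plane(K,p,Rm,[(387,80),(406,73),(423,164),(404,167),(303,195),(284,131)],.044)
l=np.array([(50,118),(50,138),(-45,138),(-45,118),(-45,0),(23,0)])/1000  # lifter x,z
# 2D fit: world = o + x*ex + z*ez, ez = ex rotated -90
c=lambda a:a[:,0]+1j*a[:,1]
A=np.c_[c(l*[1,-1]),np.ones(6)]; W=c(w)
s=np.linalg.lstsq(A,W,rcond=None)[0]; print("scale",abs(s[0]),"phi",np.angle(s[0]),"o",s[1],"res mm",np.abs(A@s-W).round(4)*1000)
phi=np.angle(s[0]); ex=np.exp(1j*phi); o=(W-l[:,0]*ex+1j*l[:,1]*ex).mean()
leg=o-.040*ex-1j*.043*ex; print("o",o,"leg",leg)
tr=plane(K,p,Rm,[(231,58),(433,50),(427,262),(248,267)],.008);print("tray",tr.round(3).tolist(),tr.mean(0))
print("dish",plane(K,p,Rm,[(170,52),(290,27)],.02).round(3))
RL=np.column_stack([[ex.real,ex.imag,0],[0,0,1],[ex.imag,-ex.real,0]])
for k in (0,1):
  psi=phi+np.pi/2+k*np.pi; Rt=R.from_rotvec(down(psi)).as_matrix()
  print("psi",psi,"pinch",[ctrl.ik([leg.real,leg.imag,z],R.from_matrix(Rt).as_rotvec()) is not None for z in(.012,.15)])
  for a in range(-180,180,20):
    L2=R.from_euler("z",np.deg2rad(a)).as_matrix(); R2=L2@RL.T@Rt
    pos=np.array([.57,-.355,.008])+L2@[-.04,-.005+0.0,.043]+R2[:,2]*.019-L2@[0,-.005,0]
    q=ctrl.ik(pos,R.from_matrix(R2).as_rotvec()); q2=ctrl.ik(pos+[0,0,.1],R.from_matrix(R2).as_rotvec())
    if q is not None: print(a,np.round(q,2),q2 is not None)
```

```text
scale 0.9625782146879337 phi 0.24492119930813794 o (0.5838915789323971-0.3076179390964747j) res mm [1.3 0.6 0.8 1.2 2.2 2.3]
o (0.5831898716874594-0.304501765577433j) leg (0.5548102489561446-0.3559176873685304j)
tray [[0.683, -0.243], [0.691, -0.459], [0.453, -0.468], [0.447, -0.25]] [ 0.56837126 -0.35498739]
dish [[ 0.687 -0.182]
 [ 0.711 -0.308]]
psi 1.8157175261030345 pinch [True, True]
-40 [-0.06  1.19  0.12  1.2   0.95  1.97 -0.91] True
-20 [ 0.1   1.04 -0.22  1.57  1.35  1.91 -1.1 ] True
0 [ 0.08  0.92 -0.21  1.91  1.58  1.74 -1.25] True
20 [ 0.16  0.85 -0.2   2.19  1.96  1.67 -1.42] True
40 [ 1.04  1.08 -0.7   2.37  2.96  1.87 -1.01] False
60 [ 1.33  0.98 -0.57  2.39  3.56  1.51 -1.09] False
80 [ 1.54  0.94 -0.52  2.24  4.16  1.2  -1.39] True
100 [ 2.03  1.35 -1.    1.95 -1.05  0.67 -1.99] True
120 [ 1.29  1.01 -0.22  1.64 -1.37  1.47 -2.09] True
140 [ 1.17  1.16 -0.18  1.27 -1.16  1.71 -2.29] True
160 [ 0.99  1.35 -0.07  0.85 -1.12  2.03 -2.43] True
psi 4.957310179692827 pinch [True, True]
-40 [-0.06  1.19  0.12  1.2   0.95  1.97  2.24] True
-20 [ 0.27  1.09 -0.44  1.56  1.49  2.05  2.02] True
0 [-0.04  0.91 -0.07  1.91  1.51  1.65  1.89] True
20 [-0.76  1.07  0.68  2.22  1.55  0.99  1.55] True
40 [-0.88  1.39  0.85  2.42  2.13  0.92  0.79] False
60 [-0.45  1.42  0.85  2.44  2.63  1.55  0.57] False
80 [-0.19  1.65  1.04  2.28  2.87  1.99  0.37] True
100 [ 1.66  1.02 -0.58  1.96 -1.52  1.08  1.33] True
120 [ 1.28  1.01 -0.2   1.64 -1.38  1.48  1.06] True
140 [ 1.28  1.19 -0.35  1.27 -1.03  1.63  0.81] True
160 [ 1.16  1.39 -0.45  0.83 -0.8   1.92  0.61] True
```

```bash
cat >> h.py <<'E'
PHI=0.2449; LEG=np.array([.5548,-.3559]); TILT=np.deg2rad(25)
def RLlie():
    e=np.array([np.cos(PHI),np.sin(PHI),0]); u=np.array([0,0,1.]); return np.column_stack([e,u,np.cross(e,u)])
def toolInL(k):  # tool axes in lifter frame, hand leaning to +z_L
    z=np.array([0,-np.cos(TILT),-np.sin(TILT)]); y=np.array([1-2*k,0,0.]); return np.column_stack([np.cross(y,z),y,z])
HY=.007 # grasp point at y_L=+7 mm
def pinch(k,dz=0):
    Rt=RLlie()@toolInL(k); g=np.array([*LEG,.008+.018+HY+dz]); return g+Rt[:,2]*.0187,R.from_matrix(Rt).as_rotvec()
def place(k,a,xy,dz=0):
    L=R.from_euler("z",a).as_matrix(); Rt=L@toolInL(k)
    g=np.array([*xy,.008+dz])+L@[-.04,HY,.043]; return g+Rt[:,2]*.0187,R.from_matrix(Rt).as_rotvec()
E
python3 - <<'E'
from h import *
from workcell import ctrl
for k in (0,1):
  print(k,[np.round(ctrl.ik(*pinch(k,d)),2).tolist() if ctrl.ik(*pinch(k,d)) is not None else None for d in(0,.2)])
  for a in range(60,220,20):
   for xy in [(.57,-.355)]:
    r=[ctrl.ik(*place(k,np.deg2rad(a),xy,d)) for d in (0,.04,.15)]
    if all(x is not None for x in r): print(a,xy,[np.round(x,2).tolist() for x in r[::2]])
E
```

```text
0 [[0.98, 0.81, -0.51, 1.23, 0.06, 1.5, 0.79], [0.96, 0.68, -0.53, 1.02, 0.0, 1.82, 0.73]]
80 (0.57, -0.355) [[2.04, 0.88, -1.19, 2.29, 3.85, 0.27, -1.17], [0.64, 0.04, 0.3, 2.29, 4.49, 0.71, -2.47]]
100 (0.57, -0.355) [[1.28, 0.55, -0.24, 2.04, -1.53, 0.93, -2.19], [1.19, 0.27, -0.15, 2.02, -1.4, 1.01, -2.55]]
120 (0.57, -0.355) [[1.19, 0.71, -0.15, 1.73, -1.19, 1.19, -2.34], [1.16, 0.49, -0.11, 1.71, -1.16, 1.3, -2.57]]
140 (0.57, -0.355) [[1.1, 0.89, -0.12, 1.39, -0.96, 1.47, -2.41], [1.11, 0.7, -0.13, 1.36, -0.97, 1.58, -2.59]]
160 (0.57, -0.355) [[1.12, 1.11, -0.37, 1.01, -0.62, 1.7, -2.52], [1.14, 0.95, -0.41, 0.98, -0.66, 1.81, -2.67]]
1 [[0.77, 0.75, -0.15, 1.24, -0.17, 1.5, -2.21], [0.76, 0.63, -0.15, 1.03, -0.19, 1.82, -2.29]]
80 (0.57, -0.355) [[2.04, 0.88, -1.19, 2.29, 3.85, 0.27, 1.97], [0.64, 0.04, 0.3, 2.29, 4.49, 0.71, 0.67]]
100 (0.57, -0.355) [[1.26, 0.55, -0.22, 2.04, -1.54, 0.94, 0.95], [1.12, 0.26, -0.07, 2.02, -1.42, 1.03, 0.6]]
120 (0.57, -0.355) [[1.33, 0.73, -0.33, 1.73, -1.09, 1.12, 0.75], [1.25, 0.5, -0.23, 1.7, -1.11, 1.27, 0.55]]
140 (0.57, -0.355) [[1.27, 0.92, -0.37, 1.38, -0.79, 1.38, 0.64], [1.27, 0.73, -0.39, 1.36, -0.83, 1.5, 0.48]]
160 (0.57, -0.355) [[1.16, 1.12, -0.46, 1.01, -0.55, 1.68, 0.59], [1.16, 0.96, -0.46, 0.98, -0.63, 1.8, 0.45]]
```

Run:
```python
from h import *
from workcell import ctrl, eoat, telemetry
k=1
eoat.set_gripper(.06)
ctrl.move_to(*pinch(k,.12))
ctrl.move_linear(pinch(k,0)[0],rate=.12)
eoat.set_gripper(0,35); print("w",telemetry.current_grip_width(),telemetry.current_wrist_force())
ctrl.move_linear(pinch(k,.2)[0],rate=.2); ctrl.wait(.2)
print("w",telemetry.current_grip_width(),telemetry.current_wrist_force())
A=np.deg2rad(130); C=(.57,-.355)
ctrl.move_to(*place(k,A,C,.15)); ctrl.move_linear(place(k,A,C,.03)[0],rate=.15); ctrl.wait(.2)
from workcell import optics
r=optics.read_camera("side"); np.savez("side1.npz",**{q:np.array(v) for q,v in r.items()})
r2=optics.read_camera("scene")
f=np.hstack([cv2.resize(r["frame"][150:270,250:450],(400,240)),cv2.resize(r2["frame"][230:410,60:360],(400,240))]); cv2.imwrite("pics/held.png",f[:,:,::-1])
print(telemetry.current_wrist_force(),telemetry.current_time_s(),telemetry.current_grip_width())
```

```text
w 0.0005309361093500068 [ 0.08443414 -0.27405329 -0.56438621]
w 0.0003458041500105613 [ 0.5499923  -0.12917118 -0.25226254]
[-1.05571158 -0.77313239  0.90970342] 12.0083 0.0002461356509753545
```

View pics/held.png

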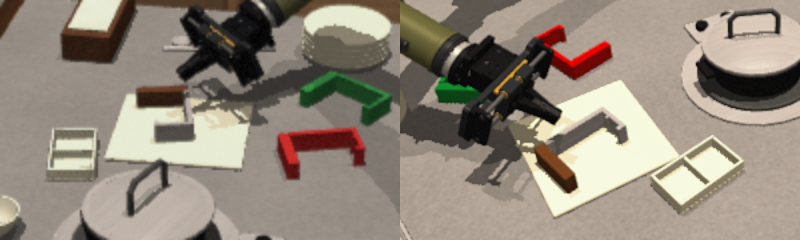

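The grip closed on nothing and the lifter hasn't moved. I'll go back just above the leg and look before closing again.

Run:
```python
from h import *
from workcell import ctrl, eoat, telemetry, optics
K,p,Rm,f=load("w1"); print("leg px",plane(K,p,Rm,[(352,180)],.044))
k=1
ctrl.move_linear(place(k,np.deg2rad(130),(.57,-.355),.15)[0],rate=.3)
eoat.set_gripper(.06); ctrl.move_to(*pinch(k,.12)); ctrl.move_linear(pinch(k,0.0)[0],rate=.15)
print(pinch(k,0),telemetry.current_tool_pos(),telemetry.current_tool_rot(),telemetry.current_wrist_force(),telemetry.current_grip_width())
wrist("w2")
a=load("w2")[3]; s=optics.read_camera("scene")["frame"][250:400,90:290]; d=optics.read_camera("side")["frame"][150:250,270:400]
f=np.hstack([cv2.resize(a,(400,300)),np.vstack([cv2.resize(s,(400,300))])]); f=np.vstack([f,np.hstack([cv2.resize(d,(390,300)),np.zeros((300,410,3),np.uint8)])])
cv2.imwrite("pics/p2.png",f[:,:,::-1])
```

```text
leg px [[ 0.55660503 -0.37248824]]
(array([ 0.55288385, -0.34823285,  0.01605204]), array([-2.23172308,  1.74261802,  0.4947611 ])) [ 0.5536584  -0.34869721  0.01721472] [-2.23210269  1.74249909  0.49192251] [-0.81667403 -0.01113232  0.78324208] 0.06007829476002978
```

View pics/p2.png

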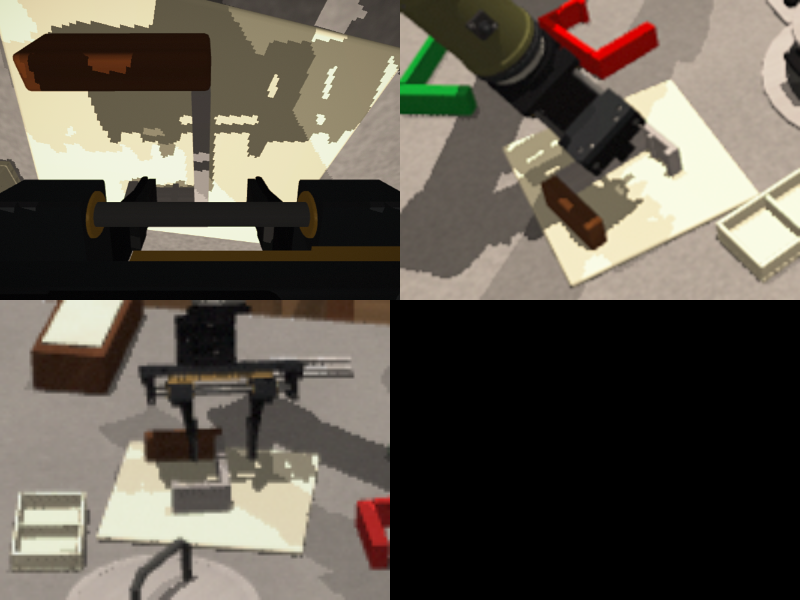

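The wrist view shows the leg centred between the fingers, at column 202 with fingers at about 140 and 262, so I'll close here and watch the width.

Run:
```python
from h import *
from workcell import ctrl, eoat, telemetry, optics
k=1
ctrl.move_linear(pinch(k,-.003)[0],rate=.05)
for o in (.03,.02,.012,.005):
    r=eoat.set_gripper(o,40); print(o,r,telemetry.current_grip_width(),np.round(telemetry.current_wrist_force(),2),np.round(telemetry.current_tool_pos(),4))
wrist("w3")
s=optics.read_camera("side")["frame"][150:250,270:400]
f=np.hstack([cv2.resize(load("w3")[3],(400,300)),cv2.resize(s,(390,300))]); cv2.imwrite("pics/p3.png",f[:,:,::-1]); print(telemetry.current_time_s())
```

```text
0.03 False 0.030133839754330944 [ 0.17 -0.18  0.13] [ 0.5529 -0.3482  0.013 ]
0.02 False 0.02006260476721989 [-0.3   0.08  1.62] [ 0.5529 -0.3482  0.0131]
0.012 False 0.011944203972198286 [-0.27  0.93 -0.58] [ 0.5529 -0.3482  0.013 ]
0.005 False 0.005859860264751219 [ 1.16  0.82 -1.45] [ 0.5531 -0.3481  0.0131]
19.7917
```

View pics/p3.png

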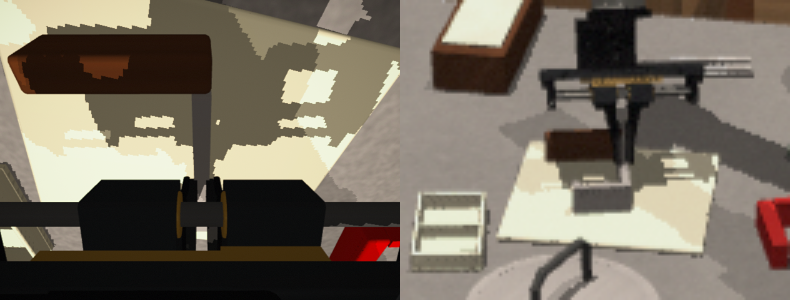

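Run:
```python
from h import *
from workcell import ctrl, eoat, telemetry, optics
k=1
print(np.round(telemetry.current_wrist_force(),2),telemetry.current_grip_width())
r=eoat.set_gripper(.0,40); print(r,telemetry.current_grip_width(),np.round(telemetry.current_wrist_force(),2))
ctrl.wait(.3); print(telemetry.current_grip_width())
wrist("w4")
ctrl.move_linear(pinch(k,.03)[0],rate=.05); ctrl.wait(.2); print(telemetry.current_grip_width(),np.round(telemetry.current_wrist_force(),2))
wrist("w5")
for a,b in (("w1","w2"),("w2","w3"),("w3","w4"),("w4","w5")):
    print(a,b,np.abs(load(a)[3].astype(int)-load(b)[3]).mean())
f=np.hstack([cv2.resize(load(n)[3],(400,300)) for n in("w4","w5")]); cv2.imwrite("pics/p4.png",f[:,:,::-1])
```

```text
[ 0.86 -0.11 -0.1 ] 0.005450764364732018
False 0.00017492551707098275 [-1.89  1.12  8.43]
0.0004243829800548721
0.0006811197511477438 [-0.1  -0.09 -0.59]
w1 w2 56.68567708333333
w2 w3 26.745792100694445
w3 w4 7.972495659722222
w4 w5 31.76523980034722
```

View pics/p4.png

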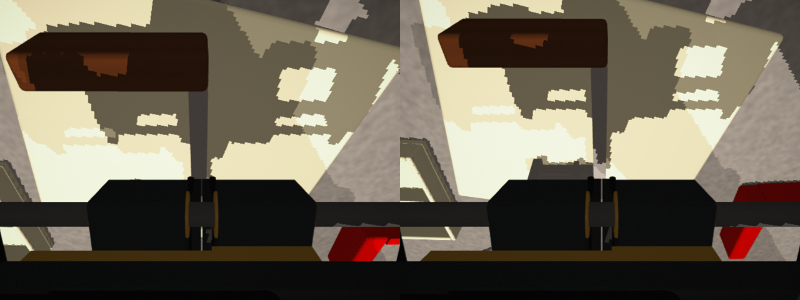

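Run:
```python
from h import *
a=load("w1")[3][60:210,270:450]; b=load("w2")[3][30:340,0:400]
a=cv2.resize(a,None,fx=2,fy=2,interpolation=cv2.INTER_NEAREST)
f=np.zeros((310,800,3),np.uint8); f[:300,:360]=a; f[:310,400:800]=b
cv2.imwrite("pics/z1.png",f[:,:,::-1])
for n in("w1","w2","w5"):
    K,p,Rm,_=load(n)
    e=np.array([np.cos(PHI),np.sin(PHI),0]); ez=np.array([np.sin(PHI),-np.cos(PHI),0]); o=np.array([.5832,-.3045,.026])
    print(n,"cam",p.round(3))
    for x,y,z in [(-45,18,138),(-45,18,118),(50,18,118),(-45,-18,118),(-45,18,0),(-35,18,8),(23,18,0),(-40,18,43),(-40,-18,43)]:
        q=Rm.T@(o+e*x/1e3+ez*z/1e3+np.array([0,0,y/1e3])-p); print((x,y,z),(K@(q/q[2]))[:2].round(0))
```

```text
w1 cam [ 0.609 -0.341  0.497]
(-45, 18, 138) [425. 164.]
(-45, 18, 118) [406. 169.]
(50, 18, 118) [388.  76.]
(-45, -18, 118) [400. 166.]
(-45, 18, 0) [299. 196.]
(-35, 18, 8) [304. 185.]
(23, 18, 0) [282. 133.]
(-40, 18, 43) [336. 182.]
(-40, -18, 43) [335. 178.]
w2 cam [ 0.588 -0.492  0.166]
(-45, 18, 138) [339.  90.]
(-45, 18, 118) [337. 152.]
(50, 18, 118) [ 41. 152.]
(-45, -18, 118) [335. 108.]
(-45, 18, 0) [332. 365.]
(-35, 18, 8) [311. 356.]
(23, 18, 0) [196. 365.]
(-40, 18, 43) [322. 308.]
(-40, -18, 43) [322. 253.]
w5 cam [ 0.588 -0.491  0.194]
(-45, 18, 138) [334.  57.]
(-45, 18, 118) [333. 114.]
(50, 18, 118) [ 77. 114.]
(-45, -18, 118) [331.  80.]
(-45, 18, 0) [329. 320.]
(-35, 18, 8) [311. 310.]
(23, 18, 0) [206. 320.]
(-40, 18, 43) [320. 262.]
(-40, -18, 43) [320. 218.]
```

View pics/z1.png

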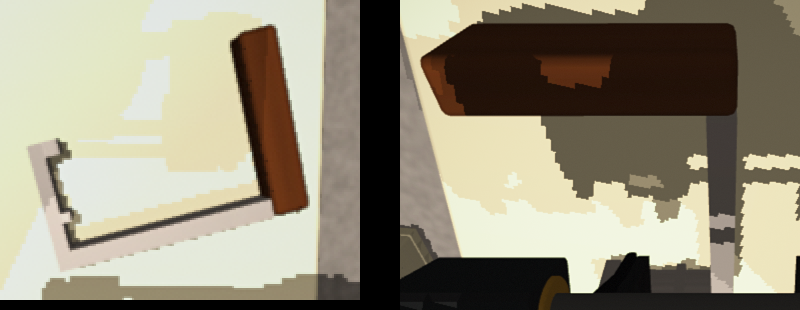

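Run:
```python
from h import *
from workcell import ctrl, eoat, telemetry, optics
k=1; t0=telemetry.current_time_s()
eoat.set_gripper(.05,40); ctrl.move_linear(pinch(k,-.004)[0],rate=.1)
f0=np.array(telemetry.current_wrist_force())
for d in np.arange(-.006,-.04,-.003):
    ctrl.move_linear(pinch(k,d)[0],rate=.05); f=np.array(telemetry.current_wrist_force())-f0
    print(round(d,3),f.round(1),np.round(telemetry.current_tool_pos()[2],4))
    if f[2]>4: break
ctrl.move_linear(np.array(telemetry.current_tool_pos())+[0,0,.003],rate=.05)
eoat.set_gripper(0,40); print(telemetry.current_grip_width(),np.round(telemetry.current_tool_pos(),4),telemetry.current_time_s()-t0,telemetry.current_time_s())
```

```text
-0.006 [-0.3  0.  -1.1] 0.0105
-0.009 [-0.2 -1.2 -0.3] 0.0069
-0.012 [ 0.9 -0.8 -1.4] 0.0038
-0.015 [-0.2  0.1 -1. ] 0.0008
-0.018 [ 0.4 -1.3 -1.2] -0.0022
-0.021 [-0.2  0.5 -0.1] -0.0053
-0.024 [ 0.6 -0.  -0.6] -0.0082
-0.027 [-0.5 -0.  -1.5] -0.0113
-0.03 [-0.3 -0.8 -1.3] -0.0142
-0.033 [ 0.6 -0.4 -0.6] -0.0172
-0.036 [-0.4 -0.8 -0.3] -0.0198
-0.039 [-1.3  0.3  8.7] -0.0204
0.009883884332416422 [ 0.5534 -0.3484 -0.0175] 5.566700000000001 27.225
```

The finger pads really end about 36 mm behind the reported TCP; contact with the tray and the wrist view both say so. The leg is now gripped at a 9.9 mm width. I'll correct the offset and stand the lifter up.

```bash
cat >> h.py <<'E'
OFF=.036; GP=.0187+OFF   # real grasp point is GP behind reported TCP
def place2(k,a,xy,HY,zL,dz=0):
    L=R.from_euler("z",a).as_matrix(); Rt=L@toolInL(k)
    g=np.array([*xy,.008+dz])+L@[-.04,HY,zL]; return g+Rt[:,2]*GP,R.from_matrix(Rt).as_rotvec()
E
python3 - <<'E'
from h import *
from workcell import ctrl, eoat, telemetry, optics
import json
k=1; p=np.array(telemetry.current_tool_pos()); Rt=R.from_rotvec(telemetry.current_tool_rot()).as_matrix()
g=p-Rt[:,2]*GP; e=np.array([np.sin(PHI),-np.cos(PHI)]); HYr=g[2]-.026; zL=(g[:2]-[.5832,-.3045])@e
print("g",g.round(4),HYr,zL)
A=np.deg2rad(130); C=(.57,-.355); P=lambda d:place2(k,A,C,HYr,zL,d)
print(ctrl.ik(*P(.15)) is not None, ctrl.ik(*P(0)) is not None)
ctrl.move_linear(p+[0,0,.18],rate=.3); w=telemetry.current_grip_width(); print("w",w)
assert w>.006
ctrl.move_to(*P(.15)); ctrl.move_linear(P(.012)[0],rate=.2); ctrl.wait(.1)
f0=np.mean([telemetry.current_wrist_force() for _ in range(3)],0)
for d in np.arange(.009,-.012,-.003):
    ctrl.move_linear(P(d)[0],rate=.06); f=np.array(telemetry.current_wrist_force())-f0; print(round(d,3),f.round(1))
    if f[2]>3.5: break
s=[optics.read_camera(c)["frame"] for c in("scene","side")]
f=np.hstack([cv2.resize(s[0][230:410,60:360],(400,240)),cv2.resize(s[1][150:270,250:450],(400,240))]); cv2.imwrite("pics/p5.png",f[:,:,::-1])
print(telemetry.current_time_s(),telemetry.current_grip_width())
E
```

```text
g [ 0.559  -0.3708  0.0321] 0.006088478350134496 0.05849543910108646
True True
w 0.009458182543465593
0.009 [ 0.3  0.4 -0.6]
0.006 [-0.4  0.1 -1.9]
0.003 [-0.7  0.5 -0.7]
-0.0 [-0.5  0.7 -1.4]
-0.003 [-0.1 -0.4  3.8]
32.575 0.009869833153923943
```

View pics/p5.png

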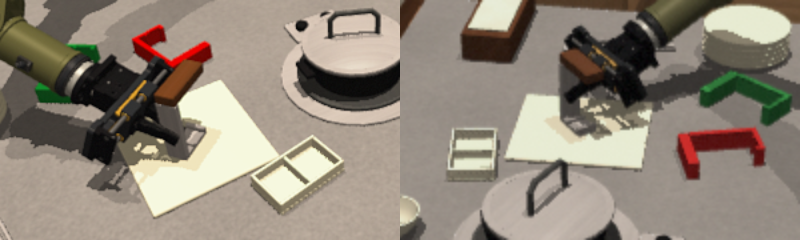

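Run:
```python
from h import *
from workcell import ctrl, eoat, telemetry, optics
eoat.set_gripper(.05)
p=np.array(telemetry.current_tool_pos()); Rt=R.from_rotvec(telemetry.current_tool_rot()).as_matrix()
q=p-Rt[:,2]*.13; ctrl.move_linear(q,rate=.2); ctrl.move_linear(q+[0,0,.12],rate=.4)
ctrl.move_to([.54,-.16,.34],down(0.)); ctrl.wait(.1); wrist("w6"); print(telemetry.current_time_s())
optics.read_camera("scene")
```

```text
36.6667
```

View pics/w6.png

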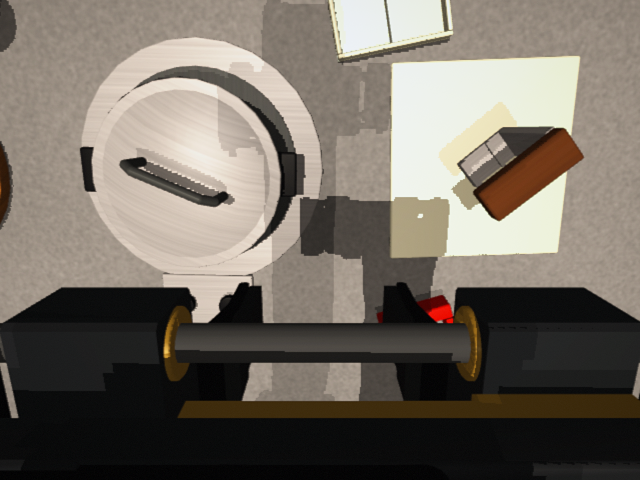

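The wrist view shows the lifter standing on the tray, with handle-top corners (474,193), (563,127), (584,158) and (498,221). The loop's top bar runs from about (123,164) to (214,202), and the lid flange is centred near (185,175).

Run:
```python
from h import *
K,p,Rm,f=load("w6"); P=lambda uv,z:plane(K,p,Rm,uv,z)
h=P([(474,193),(563,127),(584,158),(498,221)],.146); print("handle",h.round(4).tolist(),h.mean(0))
d=(h[1]-h[0]+h[2]-h[3])/2; print("len",np.linalg.norm(d),"ang",np.degrees(np.arctan2(-d[1],-d[0])),np.degrees(np.arctan2(d[1],d[0])),"wid",np.linalg.norm(h[0]-h[3]))
# dark bar mask
g=f.max(2); m=np.zeros_like(g); m[150:212,112:232]=1; m=((g<75)&(m>0)).astype(np.uint8)
n,l,s,c=cv2.connectedComponentsWithStats(m); i=1+s[1:,4].argmax(); ys,xs=np.where(l==i); print("bar px",s[i],c[i])
pts=P(np.c_[xs,ys],.142); r=cv2.fitLine(np.c_[xs,ys].astype(np.float32),cv2.DIST_HUBER,0,.01,.01).ravel(); print(r)
b=P([(123,164),(214,202)],.142); print("bar",b.round(4).tolist(),b.mean(0),np.linalg.norm(b[1]-b[0]),np.degrees(np.arctan2(*(b[1]-b[0])[::-1])))
c=pts.mean(0); u,sv,v=np.linalg.svd(pts-c,full_matrices=False); print("mask",c,np.degrees(np.arctan2(v[0,1],v[0,0])),((pts-c)@v[0]).min(),((pts-c)@v[0]).max())
q=P([(88,175),(282,175),(185,77),(185,272)],.080); print("lid",q.round(3).tolist(),(q[0]+q[1])/2,(q[2]+q[3])/2)
# trivet from scene/side
for n in("scene0","side0"):
    K,p,Rm,f=load(n); hsv=cv2.cvtColor(f,cv2.COLOR_RGB2HSV); m=((hsv[...,0]<20)&(hsv[...,1]>120)&(hsv[...,2]>60)).astype(np.uint8)
    x=(432,240) if n[1]=="c" else (296,353); nn,l,s,cc=cv2.connectedComponentsWithStats(m); i=l[x[1],x[0]]; print(s[i])
    ct=max(cv2.findContours((l==i).astype(np.uint8),0,1)[0],key=cv2.contourArea)[:,0]; w=plane(K,p,Rm,ct,.018).astype(np.float32); print(n,cv2.minEnclosingCircle(w))
```

```text
handle [[0.5523, -0.3011], [0.6113, -0.3749], [0.5841, -0.398], [0.5257, -0.3262]] [ 0.56834655 -0.35005804]
len 0.09349681246690873 ang 128.87588524305144 -51.12411475694858 wid 0.03658576154661004
bar px [120 157 109  49 971] [170.30175077 182.68486097]
[  0.9230834    0.38459975 169.91106    183.12868   ]
bar [[0.5789, 0.0236], [0.5435, -0.0579]] [ 0.56119415 -0.01714301] 0.08895622548797204 -113.50735508808106
mask [ 0.56157023 -0.0186263 ] -113.27010629473207 -0.048491066880482485 0.05348370055852768
lid [[0.562, 0.092], [0.562, -0.117], [0.661, -0.021], [0.452, -0.003]] [ 0.56230377 -0.01253243] [ 0.55655909 -0.01207457]
[ 391  216   81   49 2868]
scene0 ((0.5723839998245239, 0.3389529883861542), 0.12390421330928802)
[ 253  322   87   66 4521]
side0 ((0.559941291809082, 0.35485178232192993), 0.11942611634731293)
```

```bash
cat >> h.py <<'E'
O=np.array([.5699,-.352]); A0=np.deg2rad(129.3); A1=np.deg2rad(156.6); BAR=np.array([.5605,-.0155]); TRIV=np.array([.5635,.348]); DZ=.0783
def held(xy,zfoot,a):  # TCP pose, vertical tool holding the handle; lifter foot at xy,zfoot, x_L at angle a
    psi=(a-np.pi+np.pi)%(2*np.pi); psi-=np.pi  # tool x = -x_L
    return np.array([*xy,zfoot+DZ]),down(psi)
E
python3 - <<'E'
from h import *
from workcell import ctrl, eoat, telemetry, optics
x1=np.array([np.cos(A1),np.sin(A1)])
for n,a in [("g",(O,.008,A0)),("gl",(O,.2,A0)),("ha",(BAR-.045*x1,.2,A1)),("h",(BAR-.045*x1,.104,A1)),("l",(BAR,.19,A1)),("t",(TRIV,.19,A1)),("td",(TRIV,.075,A1)),("tb",(TRIV-.06*x1,.075,A1)),("back",(O,.15,A1)),("b0",(O,.008,A1))]:
    q=ctrl.ik(*held(*a)); print(n,None if q is None else np.round(q,2))
eoat.set_gripper(.08)
P,r=held(O,.008,A0)
ctrl.move_to(P+[0,0,.1],r); ctrl.move_linear(P,rate=.15)
eoat.set_gripper(0,50); print("w",telemetry.current_grip_width(),np.round(telemetry.current_tool_pos(),4),P,telemetry.current_time_s())
E
```

```text
g [ 1.15  0.59 -0.9   1.49  0.47  1.29 -2.25]
gl [ 1.14  0.49 -0.95  1.22  0.39  1.62 -2.19]
ha [ 0.87  0.39 -1.15  1.4   0.35  1.58 -2.22]
h [ 0.88  0.43 -1.12  1.55  0.39  1.41 -2.25]
l [ 1.    0.29 -1.22  1.52  0.27  1.53 -2.2 ]
t [-0.27  0.36 -0.44  1.27  0.15  1.55 -2.67]
td [-0.26  0.4  -0.44  1.45  0.17  1.33 -2.69]
tb [-0.09  0.51 -0.63  1.34  0.3   1.38 -2.69]
back [ 1.21  0.54 -1.04  1.3   0.46  1.55 -1.76]
b0 [ 1.2   0.62 -0.98  1.49  0.52  1.31 -1.81]
w 0.03552043760880376 [ 0.5698 -0.3521  0.0863] [ 0.5699 -0.352   0.0863] 40.125
```

Run:
```python
from h import *
from workcell import ctrl, eoat, telemetry, optics
x1=np.array([np.cos(A1),np.sin(A1)])
ctrl.move_linear(held(O,.20,A0)[0],rate=.3)
ctrl.move_to(*held(BAR-.048*x1,.20,A1)); print("w",telemetry.current_grip_width())
ctrl.move_linear(held(BAR-.048*x1,.104,A1)[0],rate=.15); print(np.round(telemetry.current_wrist_force(),1))
ctrl.move_linear(held(BAR,.104,A1)[0],rate=.08); ctrl.wait(.1); print(np.round(telemetry.current_wrist_force(),1))
s=[optics.read_camera(c)["frame"] for c in("scene","side")]
f=np.hstack([cv2.resize(s[0][160:310,240:420],(400,333)),cv2.resize(s[1][160:310,240:420],(400,333))]); cv2.imwrite("pics/p7.png",f[:,:,::-1])
print(telemetry.current_time_s())
```

```text
w 0.03581316843534064
[ 0.9 -0.1 -1.6]
[-0.4  0.  -2.8]
43.875
```

View pics/p7.png

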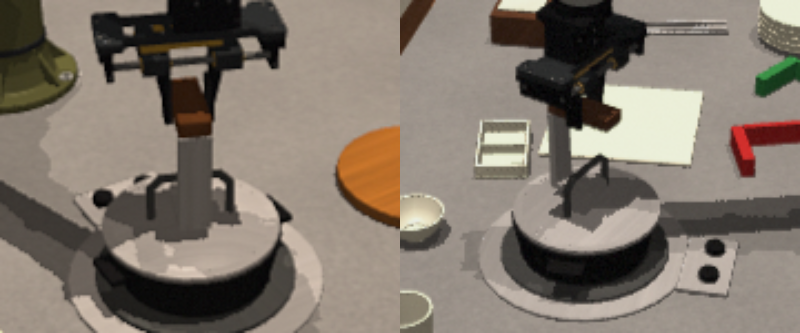

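The foot is inside the loop and centred between its legs, so I'll lift and check the load.

Run:
```python
from h import *
from workcell import ctrl, eoat, telemetry, optics
ctrl.move_linear(held(BAR,.135,A1)[0],rate=.06); print(np.round(telemetry.current_wrist_force(),1))
ctrl.move_linear(held(BAR,.185,A1)[0],rate=.08); ctrl.wait(.3); print(np.mean([telemetry.current_wrist_force() for _ in range(3)],0).round(1),telemetry.current_grip_width())
s=[optics.read_camera(c)["frame"] for c in("scene","side")]
f=np.hstack([cv2.resize(s[0][130:310,240:420],(400,400)),cv2.resize(s[1][130:310,240:420],(400,400))]); cv2.imwrite("pics/p8.png",f[:,:,::-1])
print(telemetry.current_time_s())
A2=A1+np.deg2rad(45); print([ctrl.ik(*held(TRIV,z,A2)) for z in(.185,.075)])
```

```text
[-0.2  1.  -7.8]
[ 0.4 -0.4 -6.4] 0.035511088200920214
45.7167
[array([ 0.16186003,  0.5750397 , -1.18950255,  1.26370805,  0.53024394,
        1.63158491, -2.12145194]), array([ 0.17213507,  0.61491873, -1.129618  ,  1.43431429,  0.55427113,
        1.43749215, -2.15037589])]
```

View pics/p8.png

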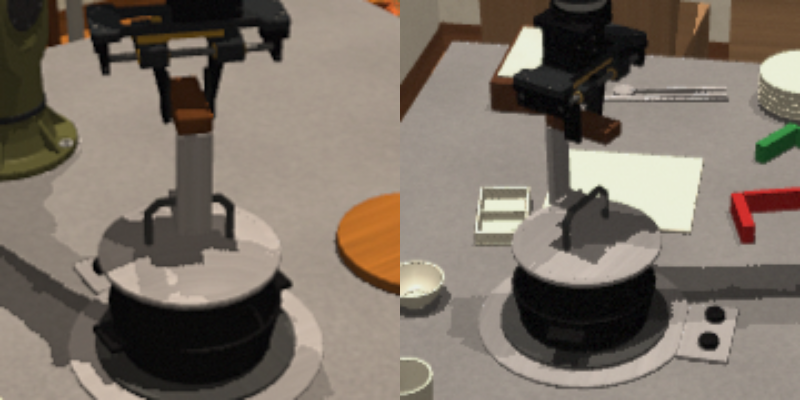

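Run:
```python
from h import *
from workcell import ctrl, eoat, telemetry, optics
A2=A1+np.deg2rad(45); x2=np.array([np.cos(A2),np.sin(A2)]); F=lambda:np.mean([telemetry.current_wrist_force()[2] for _ in range(3)])
p,r=held(TRIV,.185,A2); ctrl.move_linear(p,r,rate=.16); ctrl.wait(.2); f0=F(); print(f0,telemetry.current_time_s())
ctrl.move_linear(held(TRIV,.095,A2)[0],rate=.1)
for z in np.arange(.091,.070,-.004):
    ctrl.move_linear(held(TRIV,z,A2)[0],rate=.04); f=F(); print(round(z,3),round(f,1))
    if f>f0+2.3: break
zc=z
ctrl.move_linear(held(TRIV,zc-.018,A2)[0],rate=.05); ctrl.wait(.1); print(F(),telemetry.current_time_s())
s=[optics.read_camera(c)["frame"] for c in("scene","side")]
f=np.hstack([cv2.resize(s[0][120:300,340:520],(400,400)),cv2.resize(s[1][250:430,210:390],(400,400))]); cv2.imwrite("pics/p9.png",f[:,:,::-1])
open("zc","w").write(str(zc))
```

```text
-7.116239738641205 48.3417
0.091 -7.0
0.087 -6.3
0.083 -5.5
0.079 -3.2
-2.7867087205236487 51.0
```

Run:
```python
from h import *
from workcell import ctrl, eoat, telemetry, optics
A2=A1+np.deg2rad(45); x2=np.array([np.cos(A2),np.sin(A2)]); z=float(open("zc").read())-.018; B=TRIV-.055*x2
ctrl.move_linear(held(TRIV-.03*x2,z,A2)[0],rate=.06); print(np.round(telemetry.current_wrist_force(),1))
ctrl.move_linear(held(B,z,A2)[0],rate=.08); print(np.round(telemetry.current_wrist_force(),1))
ctrl.move_linear(held(B,z+.06,A2)[0],rate=.15); ctrl.move_linear(held(B,.19,A2)[0],rate=.3); print(np.round(telemetry.current_wrist_force(),1),telemetry.current_time_s())
for n in("scene","side"):
    r=optics.read_camera(n); np.savez(n+"9.npz",**{k:np.array(v) for k,v in r.items()})
    print(n,[(np.round(d["extent"]).tolist(),d["conf"]) for d in optics.boxes_of("lid",n)[:3]])
C=np.array([.5684,-.355])
ctrl.move_to(*held(C,.12,A1)); ctrl.move_linear(held(C,.02,A1)[0],rate=.2); ctrl.wait(.1)
F=lambda:np.mean([telemetry.current_wrist_force()[2] for _ in range(3)])
f0=F()
for zz in np.arange(.014,-.008,-.003):
    ctrl.move_linear(held(C,zz,A1)[0],rate=.05); f=F(); print(round(zz,3),round(f-f0,1))
    if f>f0+3: break
print(telemetry.current_time_s())
```

```text
[-0.5  0.3 -2.5]
[ 0.  1. -3.]
[-0.1 -0.  -4. ] 53.15
scene [([395.0, 210.0, 466.0, 255.0], 0.57)]
side [([256.0, 320.0, 337.0, 378.0], 0.97)]
0.014 -0.7
0.011 -0.6
0.008 -0.4
0.005 13.0
57.6917
```

Run:
```python
from h import *
from workcell import ctrl, eoat, telemetry, optics
p=np.array(telemetry.current_tool_pos())
eoat.set_gripper(.075); ctrl.move_linear(p+[0,0,.16],rate=.2); ctrl.wait(.2)
K,c,Rm,f=wrist("w9"); print([(np.round(d["extent"]).tolist(),round(d["conf"],2)) for d in optics.boxes_of("lifter","wrist")[:3]])
hsv=cv2.cvtColor(f,cv2.COLOR_RGB2HSV); m=((hsv[...,0]<14)&(hsv[...,1]>120)&(hsv[...,2]>50)&(np.arange(480)[:,None]<275)).astype(np.uint8)
n,l,s,cc=cv2.connectedComponentsWithStats(m); 
for i in np.argsort(-s[1:,4])[:3]+1:
    ct=max(cv2.findContours((l==i).astype(np.uint8),0,1)[0],key=cv2.contourArea)[:,0]
    print(s[i],cv2.minAreaRect(plane(K,c,Rm,ct,.146).astype(np.float32)))
# lid on trivet: box centre -> flange/loop geometry, both cameras; compare with the trivet of the first pictures
for n,b in(("scene9",(395,210,466,255)),("side9",(256,320,337,378))):
    K,c,Rm,f=load(n); print(n,"lid left/right",plane(K,c,Rm,[(b[0],(b[1]+b[3])/2+4),(b[2],(b[1]+b[3])/2+4)],.034).round(3).tolist())
    d=np.abs(f.astype(int)-load(n[:-1]+"0")[3]).max(2)
    print(n, "model lid bar top px at TRIV:", [(lambda q:(K@(q/q[2]))[:2].round(0))(Rm.T@(np.array([*TRIV,z])-c)) for z in (.034,.10)])
r=optics.read_camera("side"); print([(np.round(d["extent"]).tolist(),round(d["conf"],2)) for d in optics.boxes_of("lifter","side")[:4]],telemetry.current_time_s())
Kk=np.array(r["K"]);Rm=R.from_rotvec(r["attitude"]).as_matrix();x=np.array([np.cos(A1),np.sin(A1),0])
for q in [(-.045,.138),(.05,.138),(-.045,0),(.023,0)]:
    v=Rm.T@(np.array([.5684,-.355,.008+q[1]])+x*q[0]-r["xyz"]); print(q,(Kk@(v/v[2]))[:2].round(0))
```

```text
[([299.0, 361.0, 408.0, 399.0], 0.93), ([297.0, 153.0, 353.0, 292.0], 0.56), ([56.0, 6.0, 220.0, 163.0], 0.37)]
[ 298  164   51   37 1616] ((0.5995134115219116, -0.3686913549900055), (0.03498975932598114, 0.025123441591858864), 67.5541763305664)
[338 223   8  39 126] ((0.554176390171051, -0.3637775778770447), (0.005088103003799915, 0.028653278946876526), 67.44690704345703)
[332 218   8  22  82] ((0.5653501152992249, -0.36385440826416016), (0.004458567127585411, 0.015807753428816795), 71.50428009033203)
scene9 lid left/right [[0.527, 0.243], [0.636, 0.412]]
scene9 model lid bar top px at TRIV: [array([431., 231.]), array([434., 212.])]
side9 lid left/right [[0.659, 0.39], [0.453, 0.354]]
side9 model lid bar top px at TRIV: [array([296., 346.]), array([294., 327.])]
[([400.0, 186.0, 447.0, 214.0], 0.75), ([390.0, 212.0, 431.0, 235.0], 0.66), ([330.0, 175.0, 356.0, 218.0], 0.58)] 59.9833
(-0.045, 0.138) [330. 177.]
(0.05, 0.138) [353. 184.]
(-0.045, 0) [330. 210.]
(0.023, 0) [346. 216.]
```

```bash
python3 -c "
from workcell import order,telemetry
print(telemetry.current_time_s(),telemetry.current_wrist_force()); print(order.hand_in())"
```

```text
59.9833 [0.09306702 0.05351395 0.97368968]
the job is handed in; nothing more can be done
None
```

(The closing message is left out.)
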